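# Click the bench magnifier over a specimen pot and hold it there

## Robot

A 6-joint arm with a two-finger parallel gripper is mounted at the origin on the work surface. World frame = base frame: x ahead of the robot, y to its left, z up, the work surface at z = 0. Lengths are in m, angles in degrees, forces in N, time in s.
With the tool pointing down it reaches from about 0.4 to 0.825 m from the base axis. Payload 7 kg.
Tool frame: the origin (TCP) lies between the finger pads; the fingertips stand 22 mm ahead of it and the grasp point (between the pads) lies 3 mm ahead of it; z points along the fingers, y is the direction in which the jaws open and shut (so a half turn about z gives the same grasp; the last joint's range is limited). The gripper opens to 88 mm and grips with 3 to 60 N. Pads are 19 mm wide; open, the fingers measure 130 mm over their backs; the gripper's body (78 mm by 193 mm) begins 47 mm behind the grasp point.
Start: joints at [80.678, 20.546, 0.682, 0, -70.136, -16.507], TCP at [0.294, 0.608, 0.249] pointing down, gripper open.
Joint ranges: [-176.03, 176.03], [-82.01, 121.73], [-58.28, 71.71], [-173.87, 95.51], [-174.79, -0.11], [-173.66, 173.66]. Speed limits (degrees/s): [136.94, 136.94, 172.46, 180, 180, 180].

## Interface

Orientations are given as [roll, pitch, yaw] about the fixed x, y, z axes, in that order (R = Rz(yaw) Ry(pitch) Rx(roll)).
In Python, from plant import telemetry, cams, r gives the robot as it stands.
- The arm moves only by the tool carry_out, never from a script. Its argument "commands" is one flat list of numbers, 5 for each row, row after row: the shift along the world's x, y, z as a fraction of full scale, then the turn about the world's z as a fraction of full scale, then the gripper's target within -1 to 1 (shut at 1, half-way at 0, fully open at -1). In form: [x, y, z, turn, claw, x, y, z, turn, claw, ...]. A call has 1 to 8 rows; each row shifts and turns the commanded pose from where the row before left it; what a row does not reach is not made up. Full scale, the value 1, is 0.04 m for a shift and 4 degrees for a turn. A row lasts 1/10 s, in which the tool goes at most 50 mm and 8.59 degrees, less where a joint would pass 70% of its speed; a pose out of reach is approached as far as the arm can. A call with a number of a shift or a turn outside -1 to 1 is refused whole. A call with a gripper value outside its range is refused whole. The fingers move at their own pace and stop on an object; "grip_force" is the grip in N (left out, the last holds). Time passes only in rows, so rows that do not move let the fingers close. It gives the time, the measured TCP pose, the force and the opening at its end, in the units of the state.
- telemetry.get_state(): the state, without advancing time (a new reading comes with each control period).
- cams.capture(name): name is "scene" or "top"; returns a dict with "frame" (420x560x3 uint8, red, green, blue), "camera_matrix" (3x3 intrinsics, pixels), "k1" (the pictures are not rectified: a ray, as slopes to the right and down, at radius r is drawn at 1 + k1 r^2 times it, then the intrinsics apply), "camera_from_world" (4x4, takes a point from world to camera coordinates). Camera axes: x right, y down, z forward; pixel columns grow to the right and rows downward; lengths in m; the calibration is good to about 2 mm. A picture is of the moment at which its call begins. There is no depth.
- r.close_job(): hands the job in, once; it reports no verdict.
The state is a dict: "time_s": time; "joints": joint angles; "qd": joint speeds; "joint_torque": joint torques, N m; "tcp_pos": TCP position; "eef_rot": TCP orientation; "contact_force": force on the tool from outside, world axes, zero at the start; "moment": the same for the moment, N m; "gripper_width": finger opening in m.
Only numpy, scipy, OpenCV 4.12 (cv2) and the standard library are available. Lean on these libraries where they do the work, as an engineer would, in place of code of your own. Each camera call takes 0.05 s, during which the arm holds its last target. There are 200 camera calls.

## Task

Stand the round specimen pot upright on the table midway between the two square reference bottles and in line with them, and let go of it. Then take the magnifier's handle and slide it along its rail until you feel the ball of the click stop drop fully home in the notch, without pushing on past it, and finish while still holding it in the notch: a spring pulls it back if you let go. Leave the reference bottles, the slide box and the dropper bottle where they are.

Things in the scene. Friction and masses are not known exactly. Their poses are not given: they have to be found in the camera images.
- pot_center (a point): Centre (half-way up, 20 mm above its underside) of the loose specimen pot: round, white plastic, grey screw lid, 40 mm tall, body 34 mm and lid 36 mm in diameter, 40 to 85 g. z is up. It starts on the table at the robot's left.
- pot: The same specimen pot; origin at the centre of its underside.
- ref_left_center (a point): Centre (20 mm above the table) of the reference bottle on the stop's +y side: loose, square, white plastic with a grey square cap, 32 x 32 mm and 40 mm tall. Must not be moved.
- ref_right_center (a point): Centre of the other, identical reference bottle, on the stop's -y side. The two stand 150 mm apart, centre to centre, in a row parallel to the rail, 100 mm from the rail's centre line on the robot's side of it; the point midway between them lies straight across from the click stop.
- rail: Fixed rail of the bench magnifier, on the table: grey foot 64 mm wide (x) and 360 mm long (y), aluminium rail on it, black end pieces 41 mm high. Origin on the table under the middle of the rail; its y axis runs along the rail, its x axis points across it away from the robot. The magnifier slides along +y of this frame from its home end.
- stop: Fixed aluminium click-stop block, 32 x 34 mm, 50 mm tall, beside the rail on the side away from the robot; axes as the rail's. Origin on the table, on the rail's centre line, straight across from the sprung ball; the block spans x = 46 to 78 mm. A 10 mm steel ball looks out of it towards the rail, 39 mm above the table. Its place along the rail varies.
- notch (a point): Middle of the notch between two small upright steel ridges on the rear (+x) side of the sliding magnifier; axes as the rail. The ball is seated when this point's y in the stop's frame is 0. The ball first meets a ridge about 13 mm before that, rides over its crest 6 mm before, and drops in; another crest lies 6 mm beyond the notch.
- handle (a point): Centre of the magnifier's grip, 80 mm above the table: an upright grey tab, 16 mm thick along the rail, 34 mm wide across it, from 55 to 105 mm above the table. It stands on a black carriage 60 mm long along the rail, 46 mm wide, its top 55 mm above the table. In line (y) with the notch and the lens. Axes as the rail's.
- lens (a point): Centre of the magnifier's lens, in a black ring 56 mm in diameter whose underside is 56 mm and top 68 mm above the table, carried by a flat arm 100 mm to -x (towards the robot) of the handle; it passes over the reference bottles and the pot.
- loupe (a joint): Travel of the magnifier in m: 0 at its home end, where it starts; 0.235 at the +y end of the rail. The ball seats at 0.12 to 0.17. A spring pulls it home with 5 to 7 N; friction is under 1 N. The ball adds about 4 N on the first ridge; past its crest the push falls to some 3 N below the spring's pull, then steps up by about 7 N right at the middle of the notch, against the second ridge. The detent alone does not hold it.
- slide_box: Bystander: white and grey slide box, 84 x 174 mm, 35 mm tall, on the table at the robot's right. Origin at the centre of its underside.
- dropper: Bystander: amber dropper bottle, 36 mm in diameter, 75 mm tall, beyond the rail on the left. Origin at the centre of its underside.

How it is judged (in metres and radians):
On the way, in this order (a step that is already met when the one before it is completed fails the run):
1. the pot stands between the reference bottles, released, while the magnifier is still well short of the click stop (x of pot_center in the frame of stop between -0.11 and -0.09 m and y of pot_center in the frame of stop between -0.01 and 0.01 m and height (world z) of pot_center between 0.016 and 0.024 m and angle between pot_center's own z axis and vertical below 0.1 rad and contact force between the fingers and pot below 0.05 N and linear speed of pot below 0.02 m/s and y of notch in the frame of stop below -0.03 m), for 0.2 s.
2. the magnifier is held with the ball in the notch (y of notch in the frame of stop between -0.0025 and 0.0025 m and velocity of joint loupe between -0.01 and 0.01 m/s and contact force between the fingers and loupe above 1 N), for 0.2 s.
At the end, for the whole second after the job is handed in: Pot upright on the table, released, within 10 mm along and across the row of the point midway between the reference bottles; magnifier at rest, notch within 2.5 mm of the ball along the rail, fingers pressing on it with over 1 N; bystanders within 12 mm of their starts (all of step 2 and x of pot_center in the frame of stop between -0.11 and -0.09 m and y of pot_center in the frame of stop between -0.01 and 0.01 m and height (world z) of pot_center between 0.016 and 0.024 m and angle between pot_center's own z axis and vertical below 0.1 rad and contact force between the fingers and pot below 0.05 N and linear speed of pot below 0.02 m/s and distance of each of ref_left_center, ref_right_center, slide_box, dropper from where it was at the start of the episode below 0.012 m); the arm keeps its last pose, push and grip.
It fails at once if the magnifier is pushed on past the notch (more than 9 mm beyond) (y of notch in the frame of stop above 0.009 m).
It fails at once if a reference bottle, the slide box or the dropper bottle is moved by more than 12 mm (distance of any of ref_left_center, ref_right_center, slide_box, dropper from where it was at the start of the episode above 0.012 m).
It also fails if it takes over 64 s, if anything falls off the work surface, if the arm or the gripper's body presses on something with over 40 N, if the wrist force passes 120 N, or if a joint passes its speed limit or range.

## Working session

There is one attempt and no reset: what is moved stays moved. The work goes in short steps, Python scripts to look and compute and a tool call to move; the robot and the scene stay as the last step left them, time stands still between calls to the robot, and variables do not carry over. Pictures are saved under pics/ and viewed, about 8 in all and at most 12, crops included, and the job is handed in when it is done.

Besides the shell and the picture viewer there is one more tool, called by a JSON object that holds its "api" and its "payload". carry_out: Moves the arm, as the interface text tells. Shift numbers are shares of 0.04 m and turn numbers shares of 4 degrees, none past 1 either way. Its arguments: {"type":"object","properties":{"commands":{"type":"array"},"grip_force":{"type":"number"}},"required":["commands"]}

```bash
ls; mkdir -p pics
cat > h.py <<'E'
import numpy as np, cv2
from plant import telemetry, cams, r
def cap(n,f=None):
    c=cams.capture(n)
    if f: cv2.imwrite(f,c["frame"][:,:,::-1])
    return c
def ray(c,u,v):
    K=np.array(c["camera_matrix"]);T=np.array(c["camera_from_world"])
    d=np.array([(u-K[0,2])/K[0,0],(v-K[1,2])/K[1,1]]);p=d.copy()
    for _ in range(20): p=d/(1+c["k1"]*(p@p))
    R=T[:3,:3];return -R.T@T[:3,3],R.T@np.array([p[0],p[1],1])
def on(c,u,v,z):
    o,d=ray(c,u,v);return o+d*(z-o[2])/d[2]
def proj(c,P):
    K=np.array(c["camera_matrix"]);T=np.array(c["camera_from_world"])
    q=T[:3,:3]@np.array(P)+T[:3,3];p=q[:2]/q[2];p=p*(1+c["k1"]*(p@p))
    return np.array([K[0,0]*p[0]+K[0,2],K[1,1]*p[1]+K[1,2]])
E
python3 - <<'E'
from h import *
for n in("top","scene"):
    c=cap(n,f"pics/{n}0.png");o,d=ray(c,280,210);print(n,o,d,c["camera_matrix"],c["k1"])
print(telemetry.get_state())
E
```

```text
pics
top [ 0.43840875 -0.01132148  1.38857826] [ 0.0710593  -0.02049102 -0.99728762] [[469.65115442   0.         280.04625931]
 [  0.         469.65115442 206.61653237]
 [  0.           0.           1.        ]] -0.04267541141316993
scene [1.03732499 0.26685546 0.6770299 ] [-0.62198629 -0.35512968 -0.69794727] [[384.62583492   0.         281.91040275]
 [  0.         384.62583492 213.64370086]
 [  0.           0.           1.        ]] -0.0720214997456948
{'time_s': 0.1, 'joints': array([ 8.06787575e+01,  2.05891266e+01,  6.38593479e-01, -1.65614998e-02,
       -7.01371979e+01, -1.65079170e+01]), 'qd': array([-0.01348242, -0.09973316,  0.07547823,  0.08141388, -0.01052691,
        0.11620098]), 'joint_torque': array([-1.98305199e-03, -5.84161627e+01,  2.93750256e+01,  7.01553494e+00,
        1.01956030e-02, -4.92726917e-05]), 'tcp_pos': array([0.29392988, 0.60718491, 0.24769653]), 'eef_rot': array([ 1.79911461e+02, -1.00028556e-02, -2.58347907e+01]), 'contact_force': array([-0.28580428, -0.31657591,  0.7872749 ]), 'moment': array([-0.0651319 , -0.00810328, -0.02823933]), 'gripper_width': 0.08809068895390253}
```

View pics/top0.png

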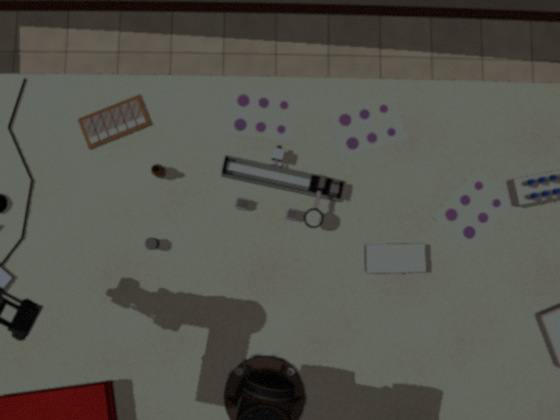

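View pics/scene0.png

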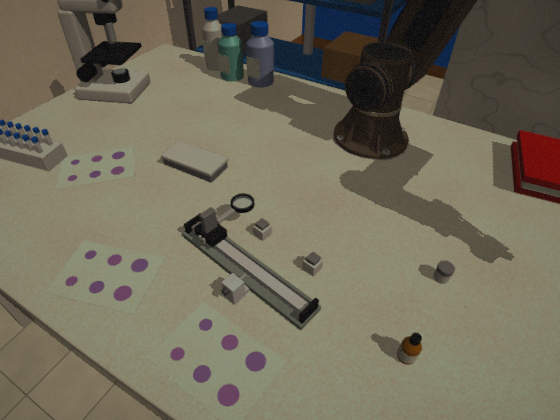

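Top view: pot near (152,244), refs near (244,204) and (293,215), rail from (224,167) to (343,189), stop at (279,154). I'll enlarge it.

Run:
```python
import cv2,numpy as np
a=cv2.imread("pics/top0.png")[140:260,135:355];a=cv2.convertScaleAbs(cv2.resize(a,(792,432),interpolation=cv2.INTER_CUBIC),alpha=1.7)
cv2.imwrite("pics/a.png",a)
b=cv2.imread("pics/scene0.png")[180:350,165:465];b=cv2.convertScaleAbs(cv2.resize(b,(800,453),interpolation=cv2.INTER_CUBIC),alpha=1.3)
cv2.imwrite("pics/b.png",b)
```

```text
(no output)
```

View pics/a.png

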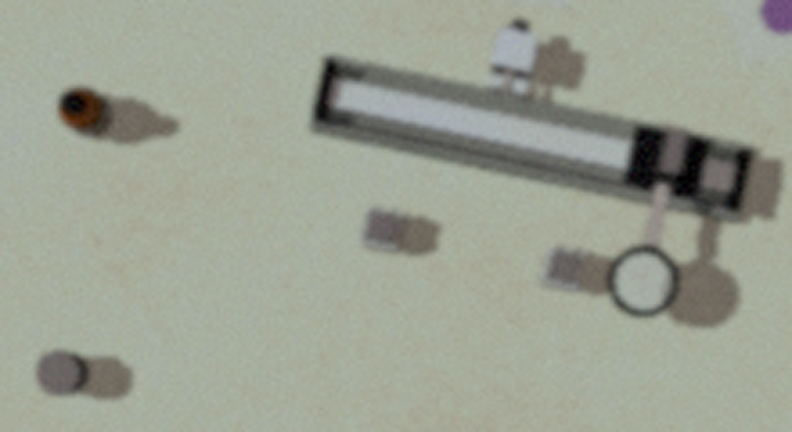

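View pics/b.png

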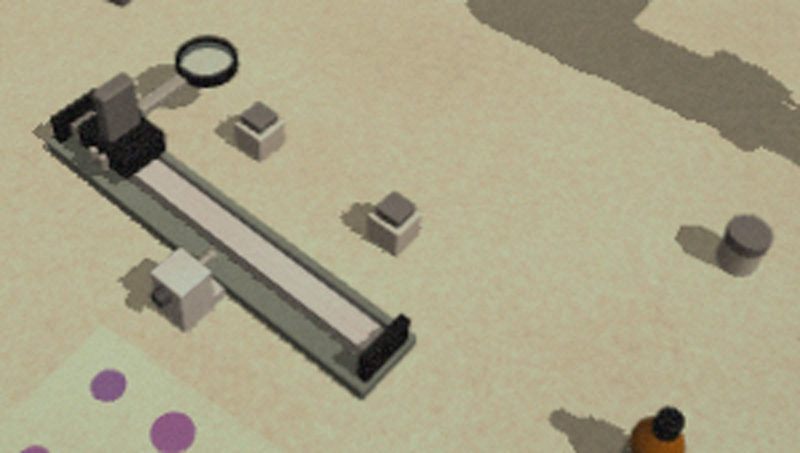

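```bash
cat > m.py <<'E'
from h import *
ct=cams.capture("top");cs=cams.capture("scene")
A=lambda x,y:((x+.5)/3.6-.5+135,(y+.5)/3.6-.5+140)
B=lambda x,y:((x+.5)/2.6667-.5+165,(y+.5)/2.6667-.5+180)
def tri(p,q):
    o1,d1=ray(ct,*p);o2,d2=ray(cs,*q);M=np.stack([d1,-d2],1);s=np.linalg.lstsq(M,o2-o1,rcond=None)[0]
    a,b=o1+s[0]*d1,o2+s[1]*d2;return (a+b)/2,np.linalg.norm(a-b)
P={}
for n,a,b,z in [("pot",(61,372),(749,233),.04),("refL",(387,229),(397,208),.04),("refR",(569,267),(261,117),.04),("stop",(514,50),(182,270),.05),("handle",(675,153),None,.105)]:
    P[n]=on(ct,*A(*a),z);print(n,"top",P[n].round(4))
    if b: print("   scene",on(cs,*B(*b),z).round(4),"tri",*tri(A(*a),B(*b)))
E
python3 - <<'E'
from m import *
for q in [(363,398),(415,338),(46,142)]: print("foot",on(cs,*B(*q),0).round(4))
d=P["refL"]-P["refR"];print(np.linalg.norm(d),np.degrees(np.arctan2(d[1],d[0])))
S=on(cs,*B(397,208),.04);R=on(cs,*B(261,117),.04);d=S-R;print(np.linalg.norm(d),np.degrees(np.arctan2(d[1],d[0])),(S+R)/2,(P["refL"]+P["refR"])/2)
# lid mask refinement, scene: dark grey blob near pot
for c,n,uv in((ct,"top",A(61,372)),(cs,"scene",B(749,233))):
    f=c["frame"];u,v=map(int,uv);print(n,u,v);print(f[v-7:v+8,u-8:u+9].mean(2).astype(int))
E
```

```text
pot top [0.4359 0.327  0.04  ]
   scene [0.4391 0.3285 0.04  ] tri [0.43581125 0.32835189 0.03635883] 0.0009379586495072616
refL top [0.5527 0.0702 0.04  ]
   scene [0.5578 0.0764 0.04  ] tri [0.55267412 0.07235278 0.03211522] 0.0037415385290017447
refR top [ 0.5239 -0.0757  0.04  ]
   scene [ 0.5285 -0.0691  0.04  ] tri [ 0.52352539 -0.07450116  0.03277763] 0.0035143327973676717
stop top [ 0.6971 -0.0298  0.05  ]
   scene [ 0.6989 -0.0308  0.05  ] tri [ 0.69780829 -0.03053322  0.04882349] 0.0017812730818244102
handle top [ 0.6083 -0.1533  0.105 ]
foot [0.6973 0.1227 0.    ]
foot [0.6332 0.1331 0.    ]
foot [ 0.6212 -0.2384  0.    ]
0.1486677720074808 78.82523029241173
0.1484301276575618 78.61625000477075 [0.54319174 0.00366128 0.04      ] [ 0.5383336  -0.00276941  0.04      ]
top 151 242
[[ 98  97  96  96  96  98  97  98  97  99  98  99  96  96  98  97  97]
 [ 99  98  98  96  97  96  95  92  95  93  93  96  98  96  98  98  99]
 [ 98  99  97  94  90  89  83  79  78  74  81  84  87  90  93  99  99]
 [ 97  98  95  85  77  73  69  64  64  63  62  63  60  70  80  89  92]
 [ 97  97  90  7
[... 1145 characters left out ...]
 75  78  77  77  78  72  76  75  73  73  76  74  73  83  95]
 [ 67  61  76  76  73  79  80  76  76  77  79  77  78  79  75  78  80]
 [ 55  51  71  77  79  78  76  79  76  77  74  79  77  77  76  75  76]
 [ 39  41  60  71  81  79  77  75  76  78  80  79  77  77  76  81  77]
 [ 33  31  42  58  78  75  78  76  76  77  79  77  77  78  76  74  74]
 [ 33  32  31  38  64  75  79  77  75  76  77  76  79  76  77  80  76]
 [ 43  28  32  32  42  55  73  77  74  77  77  75  78  76  76  77  85]
 [ 49  45  34  35  37  39  48  64  77  76  78  75  75  78  79  78  92]
 [ 54  51  39  37  36  31  36  45  53  56  63  70  71  70  67  76 109]
 [ 57  55  54  45  41  36  38  40  41  47  54  56  58  61  62  97 126]]
```

{"api": "carry_out", "payload": {"commands": [0.45,-0.87,0,-1,-1,0.45,-0.87,0,-1,-1,0.45,-0.87,0,-1,-1,0.45,-0.87,0,-1,-1,0.45,-0.87,0,-1,-1,0.45,-0.87,0,-1,-1,0.45,-0.87,0,-1,-1,0.45,-0.87,0,-1,-1], "grip_force": 15}}

```text
time_s: 1.0
tcp_pos: [0.4385, 0.3276, 0.2486]
eef_rot: [-180.0, 0.0, -58.0]
contact_force: [0.4, 1.6, -0.0]
gripper_width: 0.088
```

{"api": "carry_out", "payload": {"commands": [0,0,-0.8,-1,-1,0,0,-0.8,-1,-1,0,0,-0.8,-1,-1,0,0,-0.8,-1,-1,0,0,0,-1,-1,0,0,0,0,-1,0,0,0,0,-1]}}

```text
time_s: 1.7
tcp_pos: [0.4384, 0.3295, 0.121]
eef_rot: [-180.0, 0.0, -77.7]
contact_force: [0.4, 0.0, -0.2]
gripper_width: 0.0875
```

Run:
```python
from h import *
c=cap("scene");b=c["frame"][150:350,330:560,::-1];cv2.imwrite("pics/c.png",cv2.resize(b,(690,600),interpolation=cv2.INTER_CUBIC))
s=telemetry.get_state();print(s["tcp_pos"],s["eef_rot"],s["contact_force"])
```

```text
[0.43844772 0.32959224 0.12125844] [-1.79940110e+02  4.59194469e-02 -7.77091888e+01] [-0.18969094  0.58805849  0.59251182]
```

View pics/c.png

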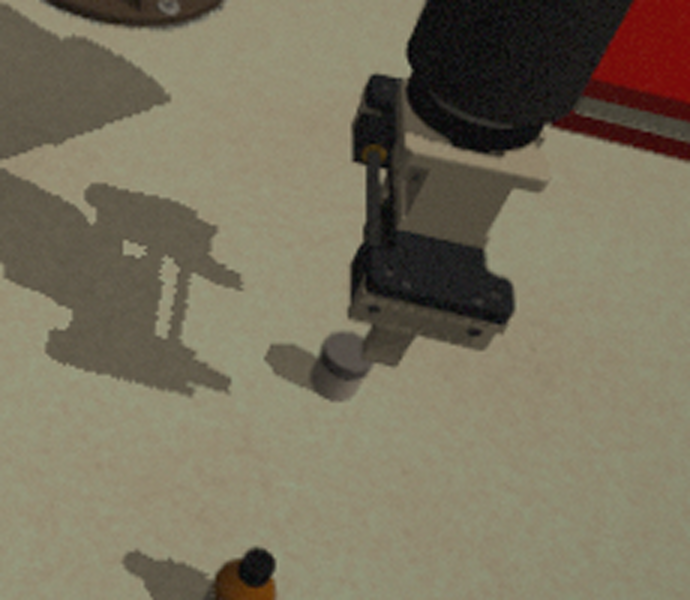

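The open gripper hangs over the pot (lid near (340,352) in the crop), clear of everything. I'll lower it and grip.

{"api": "carry_out", "payload": {"commands": [0,0,-0.8,0,-1,0,0,-0.8,0,-1,0,0,-0.7,0,-1,0,0,0,0,1,0,0,0,0,1,0,0,0,0,1,0,0,0,0,1,0,0,0,0,1]}}

```text
time_s: 2.55
tcp_pos: [0.4385, 0.3298, 0.0298]
eef_rot: [-179.9, 0.1, -77.8]
contact_force: [0.7, -0.4, -0.1]
gripper_width: 0.0531
```

{"api": "carry_out", "payload": {"commands": [0,0,0,0,1,0,0,0,0,1,0,0,0,0,1]}}

```text
time_s: 2.85
tcp_pos: [0.4382, 0.3292, 0.0289]
eef_rot: [-180.0, 0.0, -77.8]
contact_force: [-1.0, -0.7, 3.9]
gripper_width: 0.0351
```

{"api": "carry_out", "payload": {"commands": [0,0,0.5,0,1,0,0,1,0,1,0,0,0.5,-0.5,1,0.25,-0.8,0,-0.6,1,0.25,-0.8,0,-0.6,1,0.25,-0.8,0,-0.6,1,0.25,-0.8,0,-0.6,1,0.25,-0.8,0,-0.6,1]}}

```text
time_s: 3.65
tcp_pos: [0.4882, 0.1678, 0.1085]
eef_rot: [180.0, -0.0, -91.9]
contact_force: [-0.2, 0.5, -1.2]
gripper_width: 0.0351
```

{"api": "carry_out", "payload": {"commands": [0.25,-0.8,0,-0.6,1,0.25,-0.8,0,-0.6,1,0.25,-0.8,0,-0.6,1,0.25,-0.8,0,-0.6,1,0.25,-0.8,0,0,1,0.05,-0.23,0,0,1,0,0,0,0,1,0,0,0,0,1]}}

```text
time_s: 4.45
tcp_pos: [0.5398, 0.0001, 0.1084]
eef_rot: [180.0, -0.0, -101.5]
contact_force: [0.4, 0.5, -0.4]
gripper_width: 0.0348
```

Run:
```python
from h import *
c=cap("scene");b=c["frame"][130:330,130:397,::-1];cv2.imwrite("pics/d.png",cv2.resize(b,(800,600),interpolation=cv2.INTER_CUBIC))
s=telemetry.get_state();print(s["tcp_pos"],s["eef_rot"],s["contact_force"])
```

```text
[5.39862167e-01 4.99142007e-04 1.08468266e-01] [ 1.79987360e+02  2.41879235e-04 -1.01410793e+02] [-0.00340463  0.05297121 -0.59400476]
```

View pics/d.png

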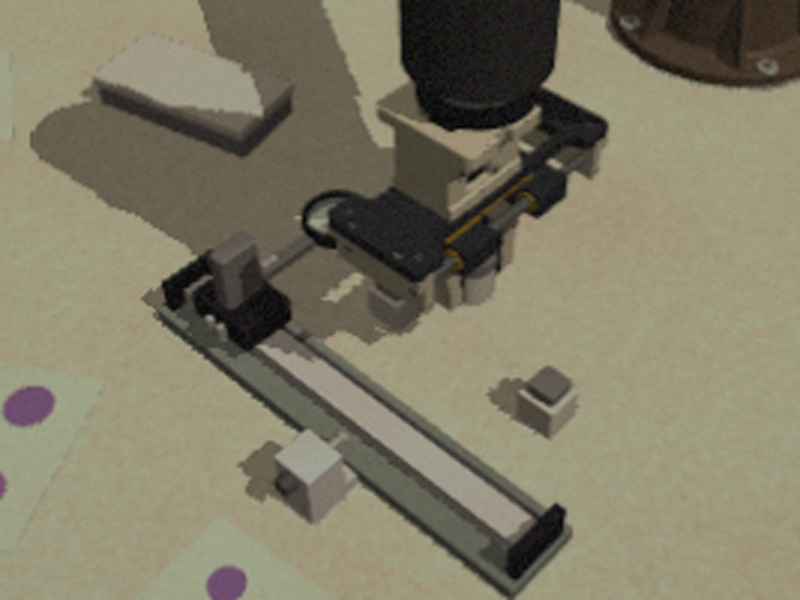

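The pot is held upright between the references. The lens ring ends left of the gripper, with clear room, so I'll lower and release.

{"api": "carry_out", "payload": {"commands": [0,0,-0.7,0,1,0,0,-0.7,0,1,0,0,-0.4,0,1,0,0,-0.2,0,1,0,0,0,0,1,0,0,0,0,1,0,0,0,0,-0.3,0,0,0,0,-0.3]}}

```text
time_s: 5.3
tcp_pos: [0.5405, 0.0003, 0.0292]
eef_rot: [-179.9, 0.0, -101.4]
contact_force: [-0.5, -0.3, 1.7]
gripper_width: 0.0461
```

{"api": "carry_out", "payload": {"commands": [0,0,0,0,-0.4,0,0,0,0,-0.4,0,0,0,0,-0.4,0,0,0,0,-0.4]}}

```text
time_s: 5.7
tcp_pos: [0.5401, -0.0001, 0.0286]
eef_rot: [-180.0, 0.0, -101.4]
contact_force: [0.6, 0.1, 0.0]
gripper_width: 0.0611
```

{"api": "carry_out", "payload": {"commands": [0,0,0.4,0,-0.4,0,0,0.8,0,-0.4,0,0,1,0,-0.4,0,0,1,0,-0.4,0,0,1,0,-0.4,-1,0,0,0,-0.4,-1,0,0,0,-0.4,-1,0,0,0,-0.4]}}

```text
time_s: 6.5
tcp_pos: [0.4187, -0.0003, 0.1964]
eef_rot: [180.0, 0.0, -101.5]
contact_force: [-0.6, 0.4, 1.7]
gripper_width: 0.0615
```

Run:
```python
from h import *
c=cap("scene");b=c["frame"][180:330,180:380,::-1];cv2.imwrite("pics/e.png",cv2.resize(b,(800,600),interpolation=cv2.INTER_CUBIC))
c=cap("top","pics/top1.png")
s=telemetry.get_state();print(s["tcp_pos"],s["eef_rot"],s["contact_force"])
```

```text
[ 0.41568267 -0.00092247  0.19656141] [ 1.79953158e+02  5.44556720e-02 -1.01436527e+02] [ 0.64542255  0.21417965 -0.01509946]
```

View pics/e.png

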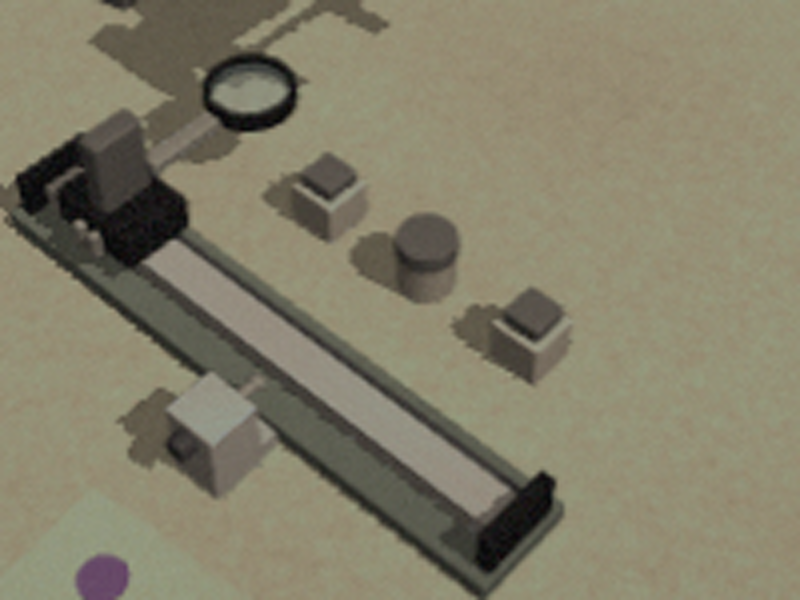

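The pot stands upright at (427,242), between caps at (330,176) and (534,312). Next I check it in numbers and locate the handle.

Run:
```python
from m import *
E=lambda x,y:((x+.5)/4-.5+180,(y+.5)/4-.5+180)
g=lambda x,y,z:on(cs,*E(x,y),z)
L,R,p=g(534,312,.04),g(330,176,.04),g(427,242,.04)
t=np.radians(-11);X=np.array([np.cos(t),np.sin(t)]);Y=np.array([-np.sin(t),np.cos(t)])
m=(L+R)/2;print("mid",m,"pot",p,"err x,y",(p-m)[:2]@X,(p-m)[:2]@Y)
s=g(211,408,.05);print("stop",s,"mid from stop",(m-s)[:2]@X,(m-s)[:2]@Y)
for q in[(80,137),(123,110),(142,125),(98,152),(111,131)]:print("hnd",g(*q,.105).round(4))
H=g(111,131,.105);print("handle-stop",(H-s)[:2]@X,(H-s)[:2]@Y,"handle top img",P["handle"], "tri",tri(A(675,148),E(111,131)))
# end pieces tops z=.041: far end outer corners
for q in[(545,473),(478,545)]:print("end",g(*q,.041).round(4))
```

```text
pot top [0.4359 0.327  0.04  ]
   scene [0.4391 0.3285 0.04  ] tri [0.43581125 0.32835189 0.03635883] 0.0009379586495072616
refL top [0.5527 0.0702 0.04  ]
   scene [0.5578 0.0764 0.04  ] tri [0.55267412 0.07235278 0.03211522] 0.0037415385290017447
refR top [ 0.5239 -0.0757  0.04  ]
   scene [ 0.5285 -0.0691  0.04  ] tri [ 0.52352539 -0.07450116  0.03277763] 0.0035143327973676717
stop top [ 0.6971 -0.0298  0.05  ]
   scene [ 0.6989 -0.0308  0.05  ] tri [ 0.69780829 -0.03053322  0.04882349] 0.0017812730818244102
handle top [ 0.6083 -0.1533  0.105 ]
mid [0.54369341 0.0028514  0.04      ] pot [0.54437931 0.00264371 0.04      ] err x,y 0.0007129217092096212 -7.2996573223617e-05
stop [ 0.70077197 -0.03077321  0.05      ] mid from stop -0.16060846324850306 0.003034831496967164
hnd [ 0.6247 -0.1637  0.105 ]
hnd [ 0.5966 -0.1568  0.105 ]
hnd [ 0.6006 -0.1411  0.105 ]
hnd [ 0.6286 -0.1486  0.105 ]
hnd [ 0.6127 -0.1524  0.105 ]
handle-stop -0.06326203315146597 -0.1362275522430481 handle top img [ 0.60825834 -0.15325564  0.105     ] tri (array([ 0.61213325, -0.1531988 ,  0.1041624 ]), np.float64(0.00034107655770513056))
end [0.6449 0.1254 0.041 ]
end [0.6959 0.1161 0.041 ]
```

{"api": "carry_out", "payload": {"commands": [0.205,-0.167,0,0.98,-1,0.205,-0.167,0,0.98,-1,0.205,-0.167,0,0.98,-1,0.205,-0.167,0,0.98,-1,0.205,-0.167,0,0.98,-1,0.205,-0.167,0,0.98,-1,0.205,-0.167,0,0.98,-1,0.205,-0.167,0,0.98,-1]}}

```text
time_s: 7.5
tcp_pos: [0.487, -0.0539, 0.1961]
eef_rot: [180.0, -0.0, -69.9]
contact_force: [0.4, 0.8, -0.7]
gripper_width: 0.0876
```

{"api": "carry_out", "payload": {"commands": [0.205,-0.167,0,0.98,-1,0.205,-0.167,0,0.98,-1,0.205,-0.167,0,0.98,-1,0.205,-0.167,0,0.98,-1,0.205,-0.167,0,0.98,-1,0.205,-0.167,0,0.98,-1,0.205,-0.167,0,0.98,-1,0.205,-0.167,0,0.98,-1]}}

```text
time_s: 8.3
tcp_pos: [0.5525, -0.1076, 0.1959]
eef_rot: [180.0, 0.0, -38.6]
contact_force: [0.2, 0.9, 0.2]
gripper_width: 0.0876
```

{"api": "carry_out", "payload": {"commands": [0.205,-0.167,0,0.98,-1,0.205,-0.167,0,0.98,-1,0.205,-0.167,0,0.98,-1,0.205,-0.167,0,0.98,-1,0.205,-0.167,0,0.98,-1,0.205,-0.167,0,0.98,-1,0.205,-0.167,0,0.98,-1,0,0,0,0,-1]}}

```text
time_s: 9.1
tcp_pos: [0.61, -0.1547, 0.1954]
eef_rot: [180.0, 0.1, -11.3]
contact_force: [-0.4, 0.3, -0.7]
gripper_width: 0.0875
```

Run:
```python
from h import *
c=cap("scene");b=c["frame"][130:330,130:397,::-1];cv2.imwrite("pics/f.png",cv2.resize(b,(800,600),interpolation=cv2.INTER_CUBIC))
s=telemetry.get_state();print(s["tcp_pos"],s["eef_rot"],s["contact_force"])
```

```text
[ 0.60929843 -0.15426359  0.19542995] [ 1.79978097e+02  7.44816571e-02 -1.14126748e+01] [0.84819136 0.24930124 0.13667816]
```

View pics/f.png

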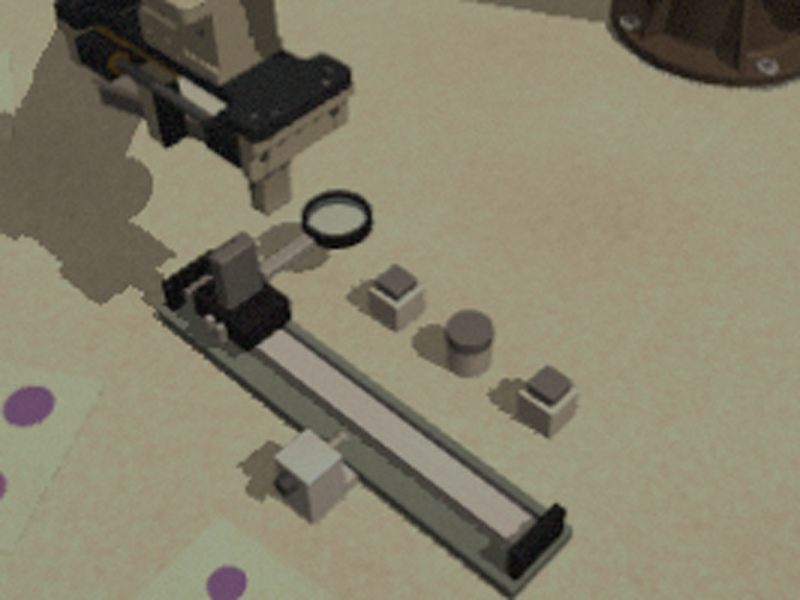

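{"api": "carry_out", "payload": {"commands": [0,0,-0.8,0,-1,0,0,-0.8,0,-1,0,0,-0.6,0,-1,0,0,-0.4,0,-1,0,0,0,0,-1,0,0,0,0,1,0,0,0,0,1,0,0,0,0,1], "grip_force": 30}}

```text
time_s: 9.95
tcp_pos: [0.6094, -0.1537, 0.0939]
eef_rot: [-180.0, -0.1, -11.3]
contact_force: [0.2, -0.4, -0.5]
gripper_width: 0.0691
```

{"api": "carry_out", "payload": {"commands": [0,0,0,0,1,0,0,0,0,1,0,0,0,0,1,0,0,0,0,1,0,0,0,0,1,0,0,0,0,1,0,0,0,0,1]}}

```text
time_s: 10.65
tcp_pos: [0.6088, -0.153, 0.0925]
eef_rot: [-179.9, -0.0, -11.3]
contact_force: [-0.0, 1.3, 0.5]
gripper_width: 0.016
```

```bash
cat > st.py <<'E'
from h import *
c=cams.capture("scene");s=telemetry.get_state();p=s["tcp_pos"];f=s["contact_force"]
t=np.radians(-11.3);X=np.array([np.cos(t),np.sin(t)]);Y=np.array([-np.sin(t),np.cos(t)])
print(s["time_s"],p.round(4),s["eef_rot"].round(2),"w",round(s["gripper_width"],4),"along",((p[:2]-[.609,-.154])@Y).round(4),"across",((p[:2]-[.609,-.154])@X).round(4),"Fy",(f[:2]@Y).round(2),"Fx",(f[:2]@X).round(2),"Fz",f[2].round(2))
E
python3 st.py
```

```text
10.7 [ 0.6088 -0.153   0.0925] [-1.7995e+02 -1.0000e-02 -1.1280e+01] w 0.0159 along 0.0009 across -0.0004 Fy 3.48 Fx -0.32 Fz -0.08
```

{"api": "carry_out", "payload": {"commands": [0.05,0.245,0,0,1,0.098,0.49,0,0,1,0.098,0.49,0,0,1,0.098,0.49,0,0,1,0.098,0.49,0,0,1,0.05,0.245,0,0,1,0,0,0,0,1,0,0,0,0,1]}}

```text
time_s: 11.5
tcp_pos: [0.6285, -0.0563, 0.0925]
eef_rot: [180.0, -0.0, -11.3]
contact_force: [2.5, -6.4, -1.1]
gripper_width: 0.0157
```

```bash
python3 st.py;python3 st.py;python3 st.py
python3 - <<'E'
from h import *
c=cap("scene");b=c["frame"][130:330,130:397,::-1];cv2.imwrite("pics/g.png",cv2.resize(b,(800,600),interpolation=cv2.INTER_CUBIC))
E
```

```text
11.55 [ 0.6284 -0.0566  0.0925] [ 1.7995e+02 -1.0000e-02 -1.1270e+01] w 0.0158 along 0.0993 across -0.0 Fy -5.7 Fx 2.86 Fz -1.14
11.6 [ 0.6284 -0.0567  0.0925] [ 1.7996e+02 -1.0000e-02 -1.1280e+01] w 0.0158 along 0.0992 across -0.0 Fy -5.62 Fx 2.56 Fz -1.45
11.65 [ 0.6284 -0.0568  0.0925] [ 1.7995e+02 -1.0000e-02 -1.1290e+01] w 0.016 along 0.0991 across -0.0 Fy -6.03 Fx 2.55 Fz -0.61
```

View pics/g.png

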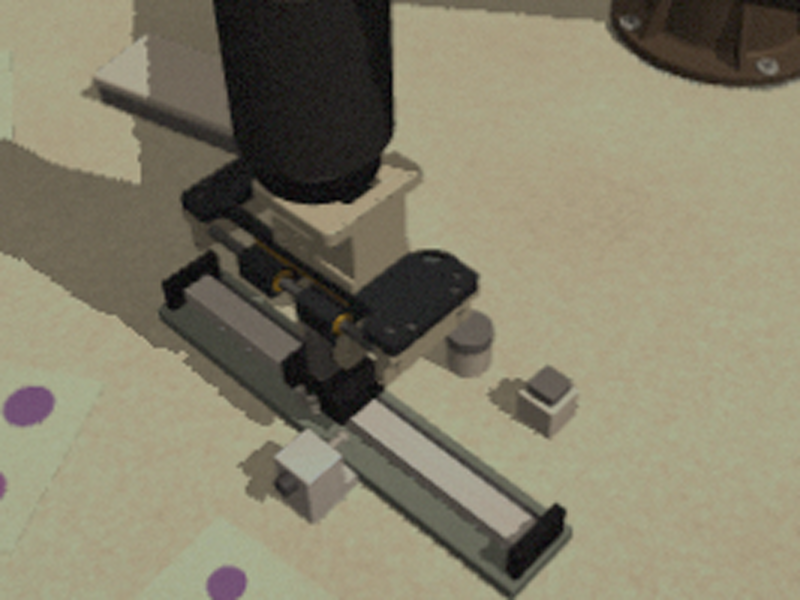

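The gripper holds the carriage and the ridges are just short of the stop; pull is about 5.8 N. Next I creep forward and log the force.

{"api": "carry_out", "payload": {"commands": [0.035,0.12,0,0,1,0.03,0.12,0,0,1,0.03,0.12,0,0,1,0,0,0,0,1,0,0,0,0,1]}}

```text
time_s: 12.2
tcp_pos: [0.6314, -0.0424, 0.0925]
eef_rot: [179.9, 0.1, -11.3]
contact_force: [-1.7, -5.9, 1.1]
gripper_width: 0.0161
```

{"api": "carry_out", "payload": {"commands": [0.005,0.025,0,0,1,0.005,0.025,0,0,1,0,0,0,0,1,0,0,0,0,1]}}

```text
time_s: 12.6
tcp_pos: [0.6318, -0.0407, 0.0925]
eef_rot: [179.9, 0.1, -11.3]
contact_force: [-1.2, -5.7, 0.8]
gripper_width: 0.0156
```

{"api": "carry_out", "payload": {"commands": [0.005,0.025,0,0,1,0.005,0.025,0,0,1,0,0,0,0,1,0,0,0,0,1]}}

```text
time_s: 13.0
tcp_pos: [0.6322, -0.0387, 0.0925]
eef_rot: [179.9, 0.1, -11.3]
contact_force: [-1.8, -5.3, 1.2]
gripper_width: 0.0156
```

{"api": "carry_out", "payload": {"commands": [0.005,0.025,0,0,1,0.005,0.025,0,0,1,0,0,0,0,1,0,0,0,0,1]}}

```text
time_s: 13.4
tcp_pos: [0.6325, -0.0367, 0.0925]
eef_rot: [179.9, 0.1, -11.3]
contact_force: [-1.1, -5.2, 1.2]
gripper_width: 0.0159
```

{"api": "carry_out", "payload": {"commands": [0.005,0.025,0,0,1,0.005,0.025,0,0,1,0,0,0,0,1,0,0,0,0,1]}}

```text
time_s: 13.8
tcp_pos: [0.6329, -0.0347, 0.0925]
eef_rot: [179.9, 0.1, -11.3]
contact_force: [-1.7, -5.7, 1.1]
gripper_width: 0.0155
```

{"api": "carry_out", "payload": {"commands": [0.005,0.025,0,0,1,0.005,0.025,0,0,1,0,0,0,0,1,0,0,0,0,1]}}

```text
time_s: 14.2
tcp_pos: [0.6333, -0.0327, 0.0925]
eef_rot: [179.9, 0.1, -11.3]
contact_force: [-1.7, -5.7, 0.2]
gripper_width: 0.0158
```

```bash
python3 st.py;python3 st.py;python3 st.py
```

```text
14.25 [ 0.6334 -0.0327  0.0925] [ 1.7993e+02  7.0000e-02 -1.1310e+01] w 0.0161 along 0.1237 across 0.0001 Fy -5.94 Fx 0.31 Fz 1.45
14.3 [ 0.6333 -0.0327  0.0925] [ 1.7993e+02  7.0000e-02 -1.1310e+01] w 0.0157 along 0.1237 across 0.0001 Fy -6.21 Fx -0.29 Fz 1.17
14.35 [ 0.6334 -0.0327  0.0925] [ 1.7993e+02  7.0000e-02 -1.1310e+01] w 0.0161 along 0.1237 across 0.0001 Fy -5.82 Fx -0.45 Fz 1.4
```

{"api": "carry_out", "payload": {"commands": [0.005,0.025,0,0,1,0.005,0.025,0,0,1,0,0,0,0,1,0,0,0,0,1]}}

```text
time_s: 14.75
tcp_pos: [0.6338, -0.0307, 0.0925]
eef_rot: [179.9, 0.1, -11.3]
contact_force: [-1.8, -5.5, 0.3]
gripper_width: 0.0159
```

{"api": "carry_out", "payload": {"commands": [0.005,0.025,0,0,1,0.005,0.025,0,0,1,0,0,0,0,1,0,0,0,0,1]}}

```text
time_s: 15.15
tcp_pos: [0.634, -0.0295, 0.0925]
eef_rot: [179.9, 0.1, -11.3]
contact_force: [-1.9, -10.0, 1.5]
gripper_width: 0.0158
```

{"api": "carry_out", "payload": {"commands": [0.005,0.025,0,0,1,0.005,0.025,0,0,1,0,0,0,0,1,0,0,0,0,1]}}

```text
time_s: 15.55
tcp_pos: [0.6344, -0.0273, 0.0925]
eef_rot: [179.9, 0.1, -11.3]
contact_force: [-2.4, -8.0, 0.9]
gripper_width: 0.0159
```

```bash
python3 st.py;python3 st.py
```

```text
15.6 [ 0.6344 -0.0273  0.0925] [ 1.7989e+02  9.0000e-02 -1.1320e+01] w 0.0158 along 0.1292 across 0.0001 Fy -9.24 Fx -1.16 Fz 0.54
15.65 [ 0.6344 -0.0273  0.0925] [ 1.7989e+02  8.0000e-02 -1.1320e+01] w 0.0162 along 0.1292 across 0.0001 Fy -8.61 Fx 0.19 Fz 1.51
```

Ridge met at about 0.126–0.127 along, so the seat should be near 0.139–0.140, which agrees with vision.

{"api": "carry_out", "payload": {"commands": [0.005,0.025,0,0,1,0.005,0.025,0,0,1,0,0,0,0,1,0,0,0,0,1]}}

```text
time_s: 16.05
tcp_pos: [0.6349, -0.025, 0.0925]
eef_rot: [179.9, 0.1, -11.3]
contact_force: [-1.4, -6.0, 1.2]
gripper_width: 0.0156
```

{"api": "carry_out", "payload": {"commands": [0.005,0.025,0,0,1,0.005,0.025,0,0,1,0,0,0,0,1,0,0,0,0,1]}}

```text
time_s: 16.45
tcp_pos: [0.6354, -0.0227, 0.0925]
eef_rot: [179.9, 0.1, -11.3]
contact_force: [-1.4, -5.6, 1.1]
gripper_width: 0.0163
```

{"api": "carry_out", "payload": {"commands": [0.005,0.025,0,0,1,0,0,0,0,1,0,0,0,0,1]}}

```text
time_s: 16.75
tcp_pos: [0.6356, -0.0215, 0.0925]
eef_rot: [179.9, 0.1, -11.3]
contact_force: [-1.4, -5.3, 1.5]
gripper_width: 0.0159
```

{"api": "carry_out", "payload": {"commands": [0.005,0.025,0,0,1,0,0,0,0,1,0,0,0,0,1]}}

```text
time_s: 17.05
tcp_pos: [0.6359, -0.0202, 0.0925]
eef_rot: [180.0, 0.1, -11.3]
contact_force: [-1.3, -5.1, 1.7]
gripper_width: 0.0158
```

```bash
python3 st.py;python3 st.py
```

```text
17.1 [ 0.6359 -0.0202  0.0925] [ 1.7995e+02  6.0000e-02 -1.1300e+01] w 0.0162 along 0.1365 across 0.0002 Fy -6.07 Fx -1.64 Fz 2.22
17.15 [ 0.6359 -0.0202  0.0925] [ 1.7995e+02  6.0000e-02 -1.1300e+01] w 0.016 along 0.1365 across 0.0002 Fy -5.15 Fx -1.07 Fz 1.68
```

{"api": "carry_out", "payload": {"commands": [0.004,0.02,0,0,1,0,0,0,0,1,0,0,0,0,1]}}

```text
time_s: 17.45
tcp_pos: [0.6362, -0.0189, 0.0925]
eef_rot: [180.0, 0.1, -11.3]
contact_force: [-3.6, -4.1, 2.6]
gripper_width: 0.0161
```

{"api": "carry_out", "payload": {"commands": [0.004,0.02,0,0,1,0,0,0,0,1,0,0,0,0,1]}}

```text
time_s: 17.75
tcp_pos: [0.6363, -0.018, 0.0925]
eef_rot: [180.0, 0.1, -11.3]
contact_force: [-3.5, -4.7, 2.9]
gripper_width: 0.016
```

```bash
python3 st.py;python3 st.py
```

```text
17.8 [ 0.6364 -0.018   0.0925] [ 1.7997e+02  5.0000e-02 -1.1270e+01] w 0.0159 along 0.1388 across 0.0002 Fy -4.61 Fx -1.87 Fz 1.97
17.85 [ 0.6363 -0.018   0.0925] [ 1.7997e+02  5.0000e-02 -1.1280e+01] w 0.0158 along 0.1387 across 0.0002 Fy -4.56 Fx -2.42 Fz 3.42
```

{"api": "carry_out", "payload": {"commands": [0.002,0.015,0,0,1,0,0,0,0,1,0,0,0,0,1]}}

```text
time_s: 18.15
tcp_pos: [0.6364, -0.0178, 0.0925]
eef_rot: [179.9, 0.1, -11.3]
contact_force: [-3.5, -6.0, 1.5]
gripper_width: 0.0159
```

```bash
python3 st.py;python3 st.py
```

```text
18.2 [ 0.6364 -0.0178  0.0925] [ 1.7995e+02  6.0000e-02 -1.1280e+01] w 0.0161 along 0.1389 across 0.0001 Fy -6.84 Fx -1.34 Fz 2.28
18.25 [ 0.6364 -0.0178  0.0925] [ 1.7995e+02  5.0000e-02 -1.1280e+01] w 0.016 along 0.1389 across 0.0002 Fy -7.02 Fx -1.74 Fz 2.42
```

{"api": "carry_out", "payload": {"commands": [0.002,0.015,0,0,1,0,0,0,0,1,0,0,0,0,1]}}

```text
time_s: 18.55
tcp_pos: [0.6364, -0.0176, 0.0925]
eef_rot: [179.9, 0.1, -11.3]
contact_force: [-3.6, -8.5, 3.0]
gripper_width: 0.0161
```

```bash
python3 st.py;python3 st.py
```

```text
18.6 [ 0.6364 -0.0176  0.0925] [ 1.7992e+02  6.0000e-02 -1.1290e+01] w 0.0158 along 0.1391 across 0.0002 Fy -8.06 Fx -1.38 Fz 2.28
18.65 [ 0.6364 -0.0176  0.0925] [ 1.7992e+02  6.0000e-02 -1.1290e+01] w 0.0156 along 0.1392 across 0.0001 Fy -7.78 Fx -1.78 Fz 2.43
```

The force has stepped from 4.5 to about 8 N while the tool moved only 0.3 mm, at 0.139 as predicted: the ball is home. I'll hold there, then do a last check.

{"api": "carry_out", "payload": {"commands": [0,0,0,0,1,0,0,0,0,1,0,0,0,0,1,0,0,0,0,1,0,0,0,0,1,0,0,0,0,1,0,0,0,0,1,0,0,0,0,1]}}

```text
time_s: 19.45
tcp_pos: [0.6364, -0.0176, 0.0925]
eef_rot: [179.9, 0.1, -11.3]
contact_force: [-2.6, -8.9, 1.6]
gripper_width: 0.016
```

```bash
python3 st.py
python3 - <<'E'
from h import *
c=cap("scene");b=c["frame"][130:330,130:397,::-1];cv2.imwrite("pics/i.png",cv2.resize(b,(800,600),interpolation=cv2.INTER_CUBIC))
E
```

```text
19.5 [ 0.6364 -0.0176  0.0925] [ 1.7992e+02  6.0000e-02 -1.1290e+01] w 0.0158 along 0.1391 across 0.0002 Fy -8.0 Fx -1.2 Fz 1.64
```

View pics/i.png

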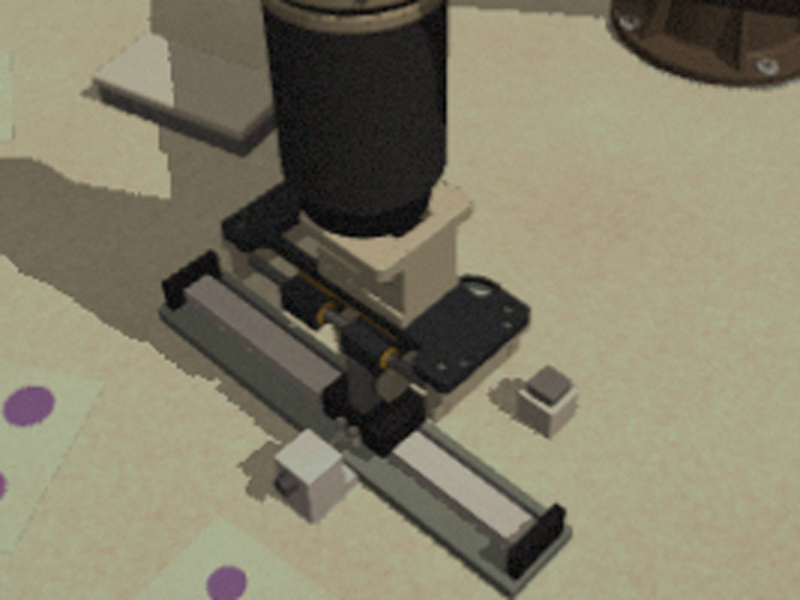

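The ridges at (350,432) straddle the ball at the stop, and the left reference at (548,400) hasn't moved. The gripper and lens hide the pot. I'm handing in.

```bash
python3 -c "
from plant import r;print(r.close_job())"; python3 st.py
```

```text
the job is handed in; nothing more can be done
None
the job is handed in; nothing more can be done
```

The pot stands between the reference bottles and the magnifier is held in the click-stop notch. I handed the job in at about 19.5 s; no verdict was reported.

- **Pot:** after release, the picture put its lid about 1 mm from the midpoint between the two reference caps, and upright. The top camera and the scene camera disagreed by up to 7 mm on that midpoint. I placed the pot between the two readings, and the scene camera then read the pot itself about 5 mm from where the gripper had released it.
- **Magnifier:** I gripped the handle with 30 N and slid it along the rail. The ball met the first ridge at about 0.126 m, with the push rising from about 6 N to 10 N. The push then fell to about 4.5 N and stepped up to about 8 N at 0.139 m with almost no further movement, so I stopped there. Vision had put the notch at 0.136–0.139 m. The tool held still at about 8 N for the last second.
- **Not checked:** in the last picture the gripper and lens hid the pot and the right reference bottle, so I last saw both well before the slide. The left reference and the visible part of the slide box looked unmoved. I did not re-measure the dropper bottle, but the arm never came near it.

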